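# Dose one vial at the pump bottle

### The arm

A 6-joint arm with a two-finger parallel gripper is mounted at the origin on the work surface. World frame = base frame: x ahead of the robot, y to its left, z up, the work surface at z = 0. Lengths are in m, angles in rad, forces in N, time in s.
With the tool pointing down it reaches from about 0.225 to 0.875 m from the base axis. Payload 3.4 kg.
Tool frame: the origin (TCP) lies midway between the tips of the shut fingers; the grasp point (between the pads) lies 19 mm behind it (pinch_z is the distance from the TCP to the grasp point, in m); z points along the fingers, y is the line along which they close (so a half turn about z gives the same grasp; the last joint's range is limited). The gripper opens to 85 mm and grips with 20 to 120 N. Pads are 22 mm wide; open, the fingers measure 114 mm over their backs; the gripper's body (76 mm by 85 mm) begins 54 mm behind the grasp point. The pads swing forward as they close: fully open they stand 13 mm farther back than shut.
Start: joints at [-1.444, 0.276, 1.505, -0, 1.361, -0.121], TCP at [0.141, -0.557, 0.231] pointing down, gripper open.
Joint ranges: [-2.89, 2.89], [-0.75, 2.08], [0.22, 2.7], [-1.18, 4.32], [0.11, 2.71], [-2.7, 2.7]. Speed limits (rad/s): [2.57, 2.57, 3.14, 3.14, 3.14, 3.14].

### API

Orientations are given as a unit quaternion [w, x, y, z].
In Python, from rig import get_state, get_image, sign_off, pinch_z gives the robot as it stands.
- The arm moves only by the tool send_rows, never from a script. Its argument "steps" is one flat list of numbers, 5 for each row, row after row: the gripper's target within -1 to 1 (fully open at 1, half-way at 0, shut at -1), then the shift along the tool's x, y, z in cm, then the turn about the tool's z in degrees. In form: [gripper, x, y, z, roll, gripper, x, y, z, roll, ...]. A call has 1 to 12 rows; each row shifts and turns the commanded pose from where the row before left it, along the tool's axes as they then stand; what a row does not reach is not made up. A row lasts 1/10 s, in which the tool goes at most 50 mm and 8.59 degrees, less where a joint would pass 70% of its speed; a pose out of reach is approached as far as the arm can. A call is refused whole if a number of a shift passes 5 or a number of a turn 8.59, either way. A call with a gripper value outside its range is refused whole. The fingers move at their own pace and stop on an object; "newtons" is the grip in N (left out, the last holds). Time passes only in rows, so rows that do not move let the fingers close. It gives the time, the measured TCP pose, the force, the opening and the grip force at its end, in the units of the state.
- get_state(): the state, without advancing time (a new reading comes with each control period).
- get_image(name): name is "scene" or "side" or "wrist"; returns a dict with "color" (480x640x3 uint8, red, green, blue), "mtx" (3x3 intrinsics, pixels), "T" (4x4, takes a point from camera to world coordinates); the wrist camera has in their place "mount" (4x4, takes a point from camera to tool coordinates, whose origin is the TCP and whose axes are the flange's). Camera axes: x right, y down, z forward; pixel columns grow to the right and rows downward; lengths in m; the calibration is good to about 2 mm. A picture is of the moment at which its call begins: read the wrist's pose just before it. There is no depth.
- sign_off(): hands the job in; it is judged then, once.
The state is a dict: "clock": time; "qpos": joint angles; "qd": joint speeds; "effort": joint torques, N m; "position": TCP position; "ee_rot": TCP orientation; "contact_force": force on the tool from outside, world axes, zero at the start; "moment": the same for the moment, N m; "width": finger opening in m; "gripper_force": force on a finger pad.
Only numpy, scipy, OpenCV 4.12 (cv2) and the standard library are available. Lean on these libraries where they do the work, as an engineer would, in place of code of your own. Each camera call takes 0.05 s, during which the arm holds its last target. There are 200 camera calls.

### The job

Slide the vial tray along its track until the open vial stands right under the spout, then press the sprung pump cap of the leaning bottle all the way down to its stop, gently, hold it there for about half a second and let it come fully back up. Do not pump before the open vial is under the spout, do not ram the cap, leave the tray with the open vial under the spout and all its vials standing in it, and leave everything else on the bench where it is.

Things in the scene. Friction and masses are not known exactly. Their poses are not given: they have to be found in the camera images.
- dispenser: Fixed station: white deck 250 x 400 x 12 mm on the bench; origin on the bench, x away from the robot at yaw 0. A track runs along its y at x = -65 mm: two rails 12 mm high on the deck, 40 mm apart inside, y -270 to 120 mm, end stop at y = 117 mm. Behind it at y = 0 a white bottle (diameter 76 mm) leans 26 degrees to -x. Its steel spout (8 mm) reaches over the track.
- spout_tip (a point): Lower end of the fixed steel spout, over the middle of the track, 103 mm above the bench (station frame -65, 0, 103 mm).
- collar (a point): Centre of the top of the grey collar (diameter 42 mm) on the leaning bottle; z is the bottle's axis. Along it above the collar, on a neck screwed in more or less far each time, sits the pump cap: a black disc, diameter 34 mm, 12 mm thick, top square to the axis. Released, its top lies anywhere from 28 to 48 mm above this point; the height is not reported and must be felt or seen.
- pump_cap (a joint): Travel of the sprung pump cap along the bottle's axis: 0 released, 0.009 m fully down on its solid stop. The spring pushes back with 3 N at the start and 8.5 N when fully down.
- tray: Loose aluminium vial tray, 36 x 98 x 36 mm (x, y, z), 0.35 kg, lying between the rails on the deck (12 mm above the bench); origin at the centre of its underside, long side along y. Three square wells 31 mm apart in a row along y; floor 5 mm thick. A steel rod leads from its -y end to the push plate.
- tray_handle (a point): Centre of the outer (-y) face of the tray's push plate, an upright steel plate 30 mm wide (x), 6 mm thick (y), 34 mm high. This point is 27 mm above the tray's underside (plate top 44 mm) and 122 mm from the tray's centre towards -y. Between plate and tray are 67 mm of rod, 8 mm thick, 26 mm above the tray's underside.
- open_vial: The open amber glass vial, without cap, diameter 22.4 mm, 75 mm high, standing in one of the tray's three wells; origin at the centre of its underside.
- open_mouth (a point): Centre of the open vial's mouth (inner diameter 17 mm), 75 mm above its underside.
- capped_a: Amber glass vial closed with an aluminium crimp cap, diameter 22.4 mm, 76 mm high, in another well; origin at the centre of its underside.
- capped_b: Second capped vial, same as capped_a, in the remaining well.
- stray_vial: Bystander: capped amber vial, diameter 22.4 mm, 76 mm high, standing on the deck behind the track; origin under its centre.
- beaker: Bystander: glass beaker, diameter 68 mm, 85 mm high; origin under its centre.
- reagent: Bystander: amber jar with black lid, diameter 70 mm, 130 mm high; origin under its centre.
- tip_box: Bystander: grey pipette tip box 120 x 85 x 55 mm; origin under its centre.
- dish: Bystander: flat white dish, diameter 90 mm, 18 mm high; origin under its centre.
- spatula: Bystander: slim steel double-ended lab spatula, 190 mm long, lying along its x on the bench; origin under its middle.
There are look-alikes about, which are no part of the job. What is shaped like the capped_a but blue is not meant.

How it is judged:
On the way, in this order (a step that is already met when the one before it is completed fails the run):
1. the open vial stands under the spout, at rest (horizontal distance between open_mouth and spout_tip below 0.006 m and linear speed of tray below 0.02 m/s), for 0.3 s.
2. the pump cap is held fully down with the open vial under the spout (horizontal distance between open_mouth and spout_tip below 0.006 m and value of joint pump_cap above 0.0075 m), for 0.2 s.
At the end, for the whole second after the job is handed in: The open vial's mouth is within 6 mm (horizontally) of the spout's end, the pump cap is back up (within 1 mm), the tray is at rest, and the three vials stand upright (within 0.2 rad) in it (all of step 1 and value of joint pump_cap below 0.001 m and angle between each of open_vial, capped_a, capped_b's own z axis and vertical below 0.2 rad and horizontal distance between each of open_vial, capped_a, capped_b and tray below 0.04 m); the robot touches nothing.
It fails at once if the cap is pumped (over 3 mm) while the open vial's mouth is more than 8 mm from under the spout (value of joint pump_cap above 0.003 m and horizontal distance between open_mouth and spout_tip above 0.008 m).
It fails at once if the station or its cap is rammed with more than 50 N (contact force between anything else and dispenser above 50 N).
It fails at once if a bystander is moved more than 25 mm or knocked over (distance of any of stray_vial, beaker, reagent, tip_box, dish, spatula from where it was at the start of the episode above 0.025 m or angle between any of stray_vial, beaker, reagent, tip_box, dish's own z axis and vertical above 0.5 rad).
It also fails if it takes over 64 s, if anything falls off the work surface, if the arm or the gripper's body presses on something with over 40 N, if the wrist force passes 120 N, or if a joint passes its speed limit or range.

## Working session

There is one attempt and no reset: what is moved stays moved. The work goes in short steps, Python scripts to look and compute and a tool call to move; the robot and the scene stay as the last step left them, time stands still between calls to the robot, and variables do not carry over. Pictures are saved under pics/ and viewed, at most 10 in all, crops included, and the job is handed in when it is done.

Besides the shell and the picture viewer there is one more tool, called after "Call:" by a JSON object that holds its "api" and its "payload", one argument or row to a line. send_rows: Moves the arm, as the interface text tells. Its arguments: {"type":"object","properties":{"steps":{"type":"array"},"newtons":{"type":"number"}},"required":["steps"]}

```bash
mkdir -p pics
python3 - <<'E'
from rig import *
import cv2,numpy as np
s=get_state();print({k:np.round(v,3) for k,v in s.items()},pinch_z)
for n in("scene","side"):
    d=get_image(n);cv2.imwrite(f"pics/{n}.png",d["color"][:,:,::-1]);print(n,d["mtx"].round(1).tolist(),d["T"].round(4).tolist())
print(get_image("wrist")["mount"].round(4).tolist())
E
```

```text
{'clock': np.float64(0.0), 'qpos': array([-1.444,  0.277,  1.506, -0.   ,  1.361, -0.121]), 'qd': array([ 0.001,  0.   , -0.   , -0.001,  0.   ,  0.002]), 'effort': array([-2.0000e-03, -4.1677e+01, -2.4581e+01, -0.0000e+00,  1.1000e-02,
        0.0000e+00]), 'position': array([ 0.141, -0.557,  0.23 ]), 'ee_rot': array([-0.001,  0.992,  0.124, -0.   ]), 'contact_force': array([ 0.776, -0.386,  1.284]), 'moment': array([ 0.041,  0.001, -0.024]), 'gripper_force': np.float64(0.0), 'width': np.float64(0.085)} 0.0187
scene [[458.2, 0.0, 319.1], [0.0, 458.2, 238.9], [0.0, 0.0, 1.0]] [[-0.2714, 0.6467, -0.7128, 1.259], [0.9624, 0.1897, -0.1943, 0.158], [0.0096, -0.7387, -0.6739, 0.8427], [0.0, 0.0, 0.0, 1.0]]
side [[542.1, 0.0, 313.1], [0.0, 542.1, 230.9], [0.0, 0.0, 1.0]] [[0.9959, -0.0571, 0.0707, 0.4515], [-0.0907, -0.5754, 0.8128, -1.0365], [-0.0057, -0.8159, -0.5782, 0.8361], [0.0, 0.0, 0.0, 1.0]]
[[0.0004, -0.9626, -0.271, 0.0682], [1.0, 0.0001, 0.0012, 0.0008], [-0.0011, -0.271, 0.9626, -0.1429], [0.0, 0.0, 0.0, 1.0]]
```

View pics/scene.png

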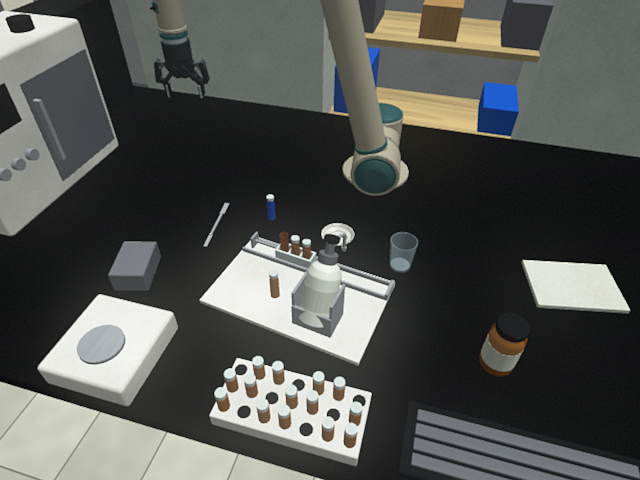

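View pics/side.png

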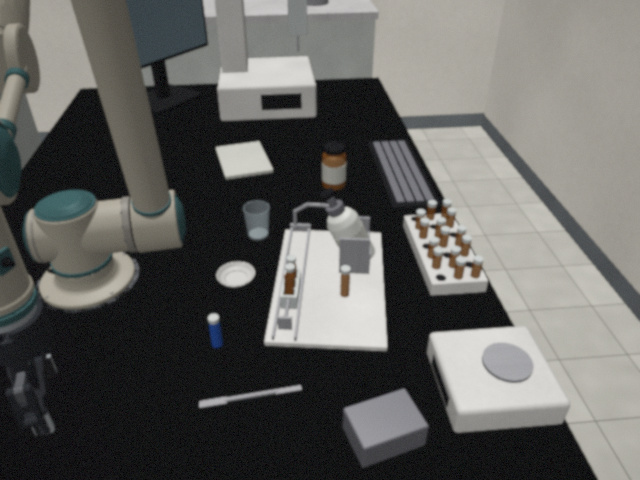

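Run:
```python
import cv2,numpy as np
a=cv2.imread("pics/scene.png")[215:365,190:410];b=cv2.imread("pics/side.png")[185:355,255:400]
a=cv2.resize(a,(800,545),interpolation=cv2.INTER_CUBIC);b=cv2.resize(b,(512,600),interpolation=cv2.INTER_CUBIC)
cv2.imwrite("pics/a.png",a);cv2.imwrite("pics/b.png",b)
```

```text
(no output)
```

View pics/a.png

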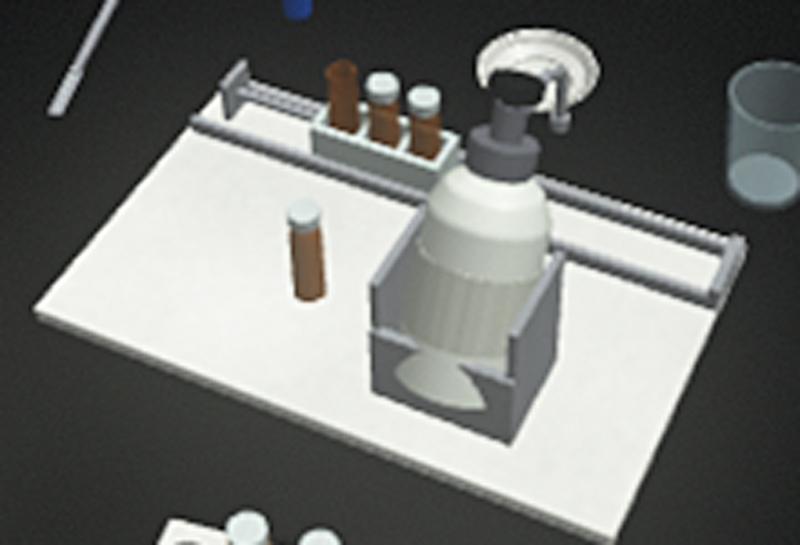

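View pics/b.png

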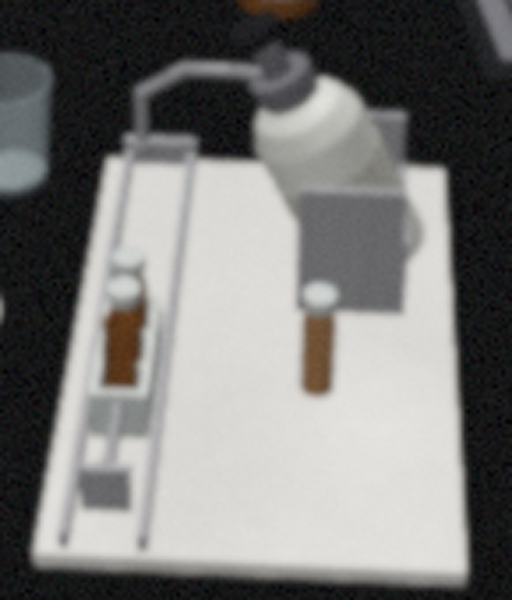

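```bash
cat > h.py <<'E'
from rig import *
import cv2,numpy as np
from scipy.spatial.transform import Rotation as R
def ray(d,uv,T=None):
    T=d["T"] if T is None else T
    v=T[:3,:3]@np.linalg.solve(d["mtx"],[uv[0],uv[1],1.]);return T[:3,3],v/np.linalg.norm(v)
def onz(r,z): o,v=r;return o+v*(z-o[2])/v[2]
def tri(a,b):
    A=np.stack([a[1],-b[1]],1);t=np.linalg.lstsq(A,b[0]-a[0],rcond=None)[0]
    p,q=a[0]+t[0]*a[1],b[0]+t[1]*b[1];return (p+q)/2,np.linalg.norm(p-q)
def rot():
    w,x,y,z=get_state()["ee_rot"];return R.from_quat([x,y,z,w]).as_matrix()
def wristT(d):
    M=np.eye(4);M[:3,:3]=rot();M[:3,3]=get_state()["position"];return M@d["mount"]
E
python3 - <<'E'
from h import *
A=get_image("scene");B=get_image("side")
a=lambda u,v:ray(A,(190+u/3.636-.4,215+v/3.636-.4)); b=lambda u,v:ray(B,(255+u/3.531-.4,185+v/3.531-.4))
f=lambda n,p:print(n,p.round(4))
for p in[(38,310),(612,540)]:f("deckA",onz(a(*p),.012))
for p in[(105,158),(445,165),(468,568),(35,556)]:f("deckB",onz(b(*p),.012))
for p in[(65,543),(143,548)]:f("railB",onz(b(*p),.024))
for p in[(195,120),(715,298),]:f("railA",onz(a(*p),.024))
f("spoutA",onz(a(562,130),.103));f("spoutB",onz(b(140,137),.103))
f("mouthA",onz(a(342,66),.092));f("mouthB",onz(b(123,318),.092))
f("plateA",onz(a(236,68),.056));f("plateB",onz(b(104,468),.056))
print("collar",tri(a(505,132),b(275,62)));print("cap",tri(a(518,83),b(258,32)))
f("stray",onz(a(304,212),.088));f("beaker",onz(a(775,75),.085))
E
```

```text
deckA [ 0.6625 -0.2914  0.012 ]
deckA [0.7259 0.0997 0.012 ]
deckB [0.4772 0.1367 0.012 ]
deckB [0.7283 0.1027 0.012 ]
deckB [ 0.6649 -0.2919  0.012 ]
deckB [ 0.418  -0.2588  0.012 ]
railB [ 0.4358 -0.2618  0.024 ]
railB [ 0.4801 -0.2699  0.024 ]
railA [ 0.4805 -0.2576  0.024 ]
railA [0.5411 0.1267 0.024 ]
spoutA [0.4982 0.0117 0.103 ]
spoutB [0.4991 0.0294 0.103 ]
mouthA [ 0.4678 -0.1483  0.092 ]
mouthB [ 0.4776 -0.1461  0.092 ]
plateA [ 0.4531 -0.2343  0.056 ]
plateB [ 0.4605 -0.236   0.056 ]
collar (array([ 0.58604947, -0.00438351,  0.17833895]), np.float64(0.0008216932813973312))
cap (array([ 0.57310825, -0.00247914,  0.20274408]), np.float64(0.004635624066919643))
stray [ 0.5995 -0.128   0.088 ]
beaker [0.386  0.1352 0.085 ]
```

Call:
{"api": "send_rows", "payload": {
  "steps": [-0.5,0,0,0,7.8,-0.5,0,0,0,7.8,-0.5,0,0,0,7.8,-0.5,2.9,-4.0,0,0,-0.5,2.9,-4.0,0,0,-0.5,2.9,-4.0,0,0,-0.5,2.9,-4.0,0,0,-0.5,2.9,-4.0,0,0,-0.5,2.9,-4.0,0,0,-0.5,2.9,-4.0,0,0,-0.5,2.9,-4.0,0,0,-0.5,2.9,-4.0,0,0]
}}

```text
clock: 1.45
position: [0.4574, -0.2422, 0.2314]
ee_rot: [0.0, 0.997, -0.08, 0.0]
contact_force: [0.4, -0.2, 0.7]
width: 0.0212
gripper_force: 0.0
```

Run:
```python
from h import *
s=get_state();print(s["position"],rot().round(3).tolist(),s["width"],s["qpos"])
d=get_image("wrist");cv2.imwrite("pics/w1.png",d["color"][:,:,::-1]);print(d["mtx"])
```

```text
[ 0.45736119 -0.2421814   0.23144396] [[0.987, -0.16, 0.0], [-0.16, -0.987, -0.001], [0.0, 0.0, -1.0]] 0.021199087070626243 [-6.21328855e-01  1.88841477e-01  1.62346581e+00 -2.30900599e-04
  1.32868222e+00  1.11013176e+00]
[[342.71830089   0.         314.85363043]
 [  0.         342.71830089 244.37162532]
 [  0.           0.           1.        ]]
```

View pics/w1.png

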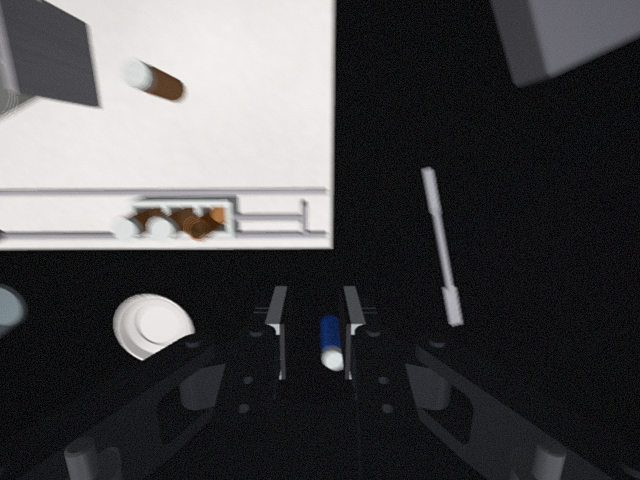

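Run:
```python
from h import *
d=get_image("wrist");T=wristT(d);p=get_state()["position"];Rm=rot()
for n,uv,z in[("plate",(305,216),.056),("platetopend",(305,200),.056),("platelowend",(305,234),.056),("rail+x end",(327,190),.024),("rail-x end",(332,235),.024),("deckcorner",(333,248),.012),("mouth",(198,228),.092)]:
    q=onz(ray(d,uv,T),z);print(n,q.round(4),"tool cm",(Rm.T@(q-p)*100).round(2))
```

```text
plate [ 0.4684 -0.232   0.056 ] tool cm [ 0.69 -0.8  17.53]
platetopend [ 0.4833 -0.2344  0.056 ] tool cm [ 2.2  -0.79 17.53]
platelowend [ 0.4512 -0.2292  0.056 ] tool cm [-1.06 -0.81 17.53]
rail+x end [ 0.4856 -0.2565  0.024 ] tool cm [ 2.75  1.36 20.73]
rail-x end [ 0.4381 -0.2549  0.024 ] tool cm [-1.96  1.94 20.72]
deckcorner [ 0.4203 -0.2541  0.012 ] tool cm [-3.73  2.13 21.91]
mouth [ 0.4787 -0.1432  0.092 ] tool cm [ 0.35 -9.74 13.95]
```

Call:
{"api": "send_rows", "payload": {
  "steps": [-0.5,0.4,-0.8,0,0,-0.5,0,0,5,0,-0.5,0,0,5,0,-0.5,0,0,4,0,-0.5,0,0,2,0,-0.5,0,0,1.5,0,-0.5,0,0,1.0,0,-0.5,0,0,0,0,-0.5,0,0,0,0]
}}

```text
clock: 2.45
position: [0.4615, -0.2374, 0.0468]
ee_rot: [0.0, 0.997, -0.081, 0.0]
contact_force: [0.2, 0.4, -0.4]
width: 0.0218
gripper_force: 0.0
```

Run:
```python
from h import *
s=get_state();print(s["position"],s["width"],s["contact_force"])
d=get_image("wrist");cv2.imwrite("pics/w2.png",d["color"][:,:,::-1])
```

```text
[ 0.46153439 -0.23738104  0.04680511] 0.021757423939027284 [ 0.19463192  0.43471937 -0.42208012]
```

View pics/w2.png

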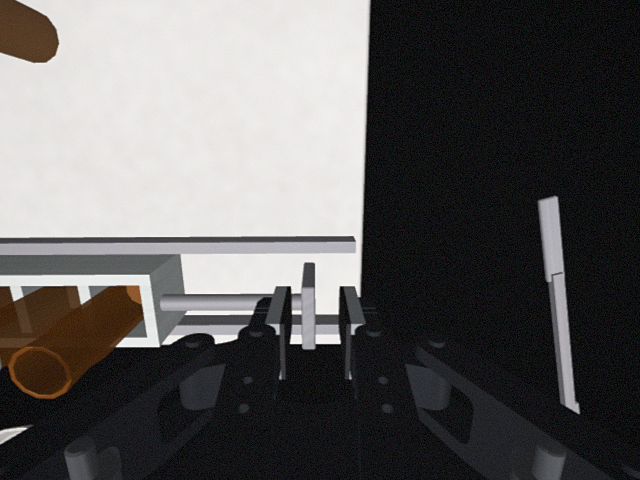

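Call:
{"api": "send_rows", "payload": {
  "newtons": 20,
  "steps": [-1,0,0,0,0,-1,0,0,0,0,-1,0,0,0,0,-1,0,0,0,0,-1,0,0,0,0]
}}

```text
clock: 3.0
position: [0.4619, -0.237, 0.0468]
ee_rot: [0.001, 0.997, -0.08, 0.001]
contact_force: [-0.1, -0.6, 2.3]
width: 0.0052
gripper_force: 25.2
```

Run:
```python
from h import *
s=get_state();p=s["position"];Rm=rot();d=get_image("wrist");T=wristT(d)
c=d["color"].astype(int)
q=onz(ray(d,(42,372),T),.092);print(p,q)
q2=p-Rm[:,1]*(.091-.003)+0;print("mouth via plate",q2)
S=np.array([.499,.0105,.103])
for m in(q,q2):print((Rm.T@(S-m)*100).round(2))
```

```text
[ 0.46190847 -0.23699567  0.04677567] [ 0.473504   -0.14877234  0.092     ]
mouth via plate [ 0.47596243 -0.1501252   0.04669186]
[ -0.03 -16.13  -1.12]
[ -0.28 -16.22  -5.65]
```

Call:
{"api": "send_rows", "payload": {
  "steps": [-1,0,-0.5,0,0,-1,0,-1,0,0,-1,0,-1.5,0,0,-1,0,-1.5,0,0,-1,0,-1.5,0,0,-1,0,-1.5,0,0,-1,0,-1.5,0,0,-1,0,-1.5,0,0,-1,0,-1.5,0,0,-1,0,-1.5,0,0,-1,0,-1,0,0,-1,0,-0.5,0,0]
}}

```text
clock: 4.25
position: [0.4866, -0.0901, 0.0472]
ee_rot: [0.002, 0.997, -0.079, 0.001]
contact_force: [-1.3, -7.4, 6.1]
width: 0.0053
gripper_force: 25.6
```

Run:
```python
from h import *
s=get_state();print(s["position"],s["width"],s["contact_force"],rot()[:,1])
out=[]
for n,(x,y,w,h) in(("scene",(270,215,90,68)),("side",(265,180,90,68)),):
    d=get_image(n);cv2.imwrite(f"pics/{n}2.png",d["color"][:,:,::-1])
    c=d["color"][y:y+h,x:x+w,::-1];out.append(cv2.resize(c,None,fx=4.4,fy=4.4,interpolation=cv2.INTER_CUBIC))
cv2.imwrite("pics/z.png",np.hstack(out))
```

```text
[ 0.4866366  -0.09006791  0.04718336] 0.005337271311600792 [-1.25469123 -7.42368388  6.05742816] [-0.15705912 -0.98758     0.00426351]
```

View pics/z.png

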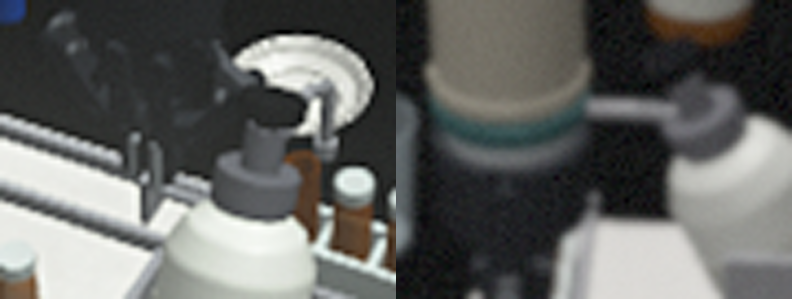

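Run:
```python
from h import *
d=get_image("scene");Rm=rot();f=lambda u,v,z:onz(ray(d,(270+u/4.4-.4,215+v/4.4-.4)),z)
m=f(304,157,.092);s=f(325,157,.103);print(m,s,(Rm.T@(s-m)*100).round(2))
```

```text
[ 0.49032884 -0.00298504  0.092     ] [0.49846009 0.01007215 0.103     ] [ 0.6  -1.42 -1.1 ]
```

Call:
{"api": "send_rows", "payload": {
  "steps": [-1,0,-0.5,0,0,-1,0,-0.5,0,0,-1,0,-0.3,0,0,-1,0,0,0,0,-1,0,0,0,0,-1,0,0,0,0]
}}

```text
clock: 5.0
position: [0.4883, -0.0772, 0.0468]
ee_rot: [0.001, 0.997, -0.08, 0.001]
contact_force: [-0.5, -6.1, 5.2]
width: 0.0053
gripper_force: 25.5
```

Run:
```python
from h import *
s=get_state();print(s["position"],s["width"],s["contact_force"],rot()[:,1])
out=[]
d=get_image("scene");x,y,w,h=300,225,80,60
out.append(cv2.resize(d["color"][y:y+h,x:x+w,::-1],(640,480),interpolation=cv2.INTER_CUBIC))
cv2.imwrite("pics/z2.png",out[0])
```

```text
[ 0.48830808 -0.07718341  0.04683454] 0.005263643916481249 [-0.53298577 -6.09105243  5.15121848] [-0.15914054 -0.98725281  0.00248601]
```

View pics/z2.png

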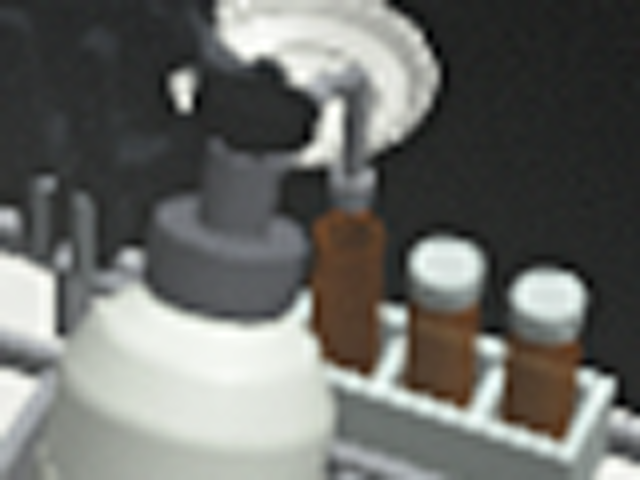

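Run:
```python
from h import *
d=get_image("scene");Rm=rot();f=lambda u,v,z:onz(ray(d,(300+u/8-.45,225+v/8-.45)),z)
m=f(349,224,.092);s=f(352,203,.103);print(m,s,(Rm.T@(s-m)*100).round(2))
```

```text
[0.49485666 0.00902242 0.092     ] [0.49723118 0.0099846  0.103     ] [ 0.22 -0.13 -1.1 ]
```

Call:
{"api": "send_rows", "payload": {
  "steps": [-0.6,0,0,0,0,-0.6,0,0,0,0,-0.6,0,0,0,0,-0.6,0,0,-2,0,-0.6,0,0,-5,0,-0.6,0,0,-5,0,-0.6,0,0,-5,0,-0.6,-3,0,-5,0,-0.6,-3,0,-3,0,-0.6,0,0,0,0,-0.6,0,0,0,0]
}}

```text
clock: 6.2
position: [0.4324, -0.0665, 0.2893]
ee_rot: [0.0, 0.997, -0.08, 0.001]
contact_force: [-0.5, -0.1, 0.2]
width: 0.0168
gripper_force: 0.0
```

Run:
```python
from h import *
s=get_state();print(s["position"],s["width"],s["contact_force"],rot()[:,1])
d=get_image("wrist");cv2.imwrite("pics/w3.png",d["color"][:,:,::-1])
```

```text
[ 0.43241843 -0.06646305  0.28934168] 0.016812294547089584 [-0.52779952 -0.13590652  0.17551374] [-1.59896907e-01 -9.87133711e-01 -1.25533561e-04]
```

View pics/w3.png

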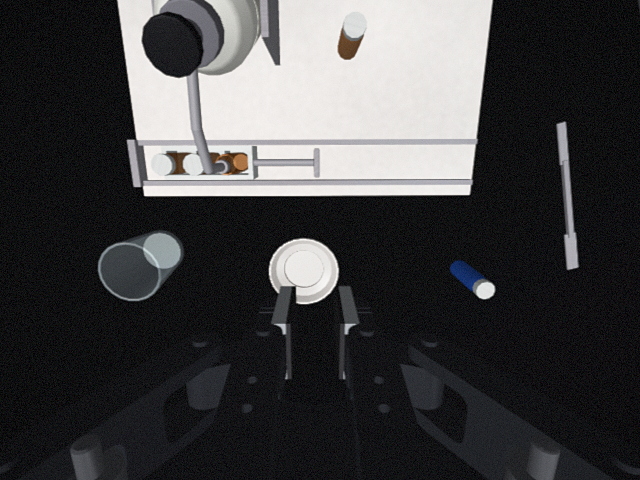

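Run:
```python
from h import *
d=get_image("wrist");T=wristT(d);p=get_state()["position"];Rm=rot()
t=lambda uv,z:(Rm.T@(onz(ray(d,uv,T),z)-p)*100).round(2)
for n,uv,z in[("plate",(317,162),.056),("spout",(222,168),.103),("mouth",(232,163),.092),("rail+x",(476,142),.024),("rail-x",(471,182),.024),("stop inner",(144,182),.024),("stop inner",(138,142),.024)]:print(n,t(uv,z))
c=np.array([.586,-.004,.178]);ax=np.array([-.433,.070,.899])
g=d["color"][:100,120:215].max(2);m=(g<35).astype(np.uint8)
n,l,st,ce=cv2.connectedComponentsWithStats(m);k=l[44,53];print(st[k],ce[k]+[120,0])
uv=ce[k]+[120,0]
q,e=tri(ray(d,uv,T),(c,ax));print(q,e,"above collar",(q-c)@ax)
for h in(.195,.205,.215):print(onz(ray(d,uv,T),h))
```

```text
plate [ 5.43  0.36 23.15]
spout [ 5.06 -8.54 18.45]
mouth [ 5.47 -7.84 19.55]
rail+x [ 7.53 18.44 26.33]
rail-x [ 3.03 18.44 26.34]
stop inner [  3.02 -19.88  26.36]
stop inner [  7.51 -19.96  26.35]
[  22   11   60   65 2182] [173.49450046  45.23327223]
[ 0.57404682 -0.00301521  0.19875326] 0.003786750782531611 above collar 0.02390184583000715
[ 0.57337916 -0.00272552  0.195     ]
[ 0.57027133 -0.00594852  0.205     ]
[ 0.5671635  -0.00917151  0.215     ]
```

Call:
{"api": "send_rows", "payload": {
  "steps": [-1,1.7,-1.4,0,0,-1,1.7,-1.4,0,0,-1,1.7,-1.4,0,0,-1,1.7,-1.4,0,0,-1,1.7,-1.4,0,0,-1,1.7,-1.4,0,0,-1,0,0,3,0,-1,0,0,2.5,0,-1,0,0,0,0,-1,0,0,0,0]
}}

```text
clock: 7.3
position: [0.5466, -0.0001, 0.2326]
ee_rot: [-0.0, 0.997, -0.08, -0.002]
contact_force: [-0.7, 0.2, 0.7]
width: -0.0
gripper_force: 0.0
```

Call:
{"api": "send_rows", "payload": {
  "steps": [-1,0.13,0,0.27,0,-1,0.13,0,0.27,0,-1,0.13,0,0.27,0,-1,0.13,0,0.27,0,-1,0.13,0,0.27,0,-1,0,0,0,0]
}}

```text
clock: 7.9
position: [0.553, -0.0012, 0.2203]
ee_rot: [0.0, 0.997, -0.08, -0.0]
contact_force: [0.1, 0.6, 0.0]
width: 0.0001
gripper_force: 0.0
```

Call:
{"api": "send_rows", "payload": {
  "steps": [-1,0.09,0,0.18,0,-1,0.09,0,0.18,0,-1,0.09,0,0.18,0,-1,0,0,0,0]
}}

```text
clock: 8.3
position: [0.5557, -0.0016, 0.2149]
ee_rot: [0.0, 0.997, -0.08, -0.0]
contact_force: [-0.1, 0.5, 0.5]
width: 0.0002
gripper_force: 0.0
```

Call:
{"api": "send_rows", "payload": {
  "steps": [-1,0.09,0,0.18,0,-1,0.09,0,0.18,0,-1,0,0,0,0]
}}

```text
clock: 8.6
position: [0.5575, -0.0019, 0.2113]
ee_rot: [0.0, 0.997, -0.08, -0.0]
contact_force: [-0.2, -0.1, -0.2]
width: 0.0002
gripper_force: 0.0
```

Call:
{"api": "send_rows", "payload": {
  "steps": [-1,0.09,0,0.18,0,-1,0.09,0,0.18,0,-1,0,0,0,0]
}}

```text
clock: 8.9
position: [0.5592, -0.0022, 0.2077]
ee_rot: [0.0, 0.997, -0.08, -0.0]
contact_force: [-0.1, 0.4, 0.3]
width: -0.0001
gripper_force: 0.0
```

Call:
{"api": "send_rows", "payload": {
  "steps": [-1,0.09,0,0.18,0,-1,0,0,0,0]
}}

```text
clock: 9.1
position: [0.5602, -0.0023, 0.206]
ee_rot: [0.0, 0.997, -0.08, -0.0]
contact_force: [-0.9, 0.1, -0.0]
width: -0.0002
gripper_force: 0.0
```

Call:
{"api": "send_rows", "payload": {
  "steps": [-1,0.09,0,0.18,0,-1,0,0,0,0]
}}

```text
clock: 9.3
position: [0.561, -0.0025, 0.2047]
ee_rot: [0.0, 0.997, -0.08, -0.0]
contact_force: [-0.8, 0.2, 3.6]
width: 0.0001
gripper_force: 1.6
```

Call:
{"api": "send_rows", "payload": {
  "steps": [-1,0.09,0,0.18,0,-1,0,0,0,0]
}}

```text
clock: 9.5
position: [0.5619, -0.0026, 0.2029]
ee_rot: [0.0, 0.997, -0.08, 0.0]
contact_force: [-2.8, 0.2, 4.7]
width: -0.0004
gripper_force: 2.2
```

Call:
{"api": "send_rows", "payload": {
  "steps": [-1,0.09,0,0.18,0,-1,0,0,0,0]
}}

```text
clock: 9.7
position: [0.5628, -0.0028, 0.201]
ee_rot: [0.0, 0.997, -0.08, -0.0]
contact_force: [-1.3, 0.1, 4.9]
width: 0.0001
gripper_force: 2.8
```

Call:
{"api": "send_rows", "payload": {
  "steps": [-1,0.09,0,0.18,0,-1,0,0,0,0]
}}

```text
clock: 9.9
position: [0.5636, -0.0029, 0.1993]
ee_rot: [0.0, 0.997, -0.08, -0.0]
contact_force: [-2.6, 0.7, 6.7]
width: -0.0
gripper_force: 3.4
```

Call:
{"api": "send_rows", "payload": {
  "steps": [-1,0.05,0,0.09,0,-1,0,0,0,0]
}}

```text
clock: 10.1
position: [0.5639, -0.003, 0.1985]
ee_rot: [0.0, 0.997, -0.08, -0.0]
contact_force: [-3.3, 0.8, 6.8]
width: 0.0001
gripper_force: 3.6
```

Call:
{"api": "send_rows", "payload": {
  "steps": [-1,0.04,0,0.09,0,-1,0,0,0,0]
}}

```text
clock: 10.3
position: [0.5643, -0.003, 0.1977]
ee_rot: [0.0, 0.997, -0.08, -0.0]
contact_force: [-3.0, -0.3, 7.4]
width: 0.0004
gripper_force: 3.9
```

Call:
{"api": "send_rows", "payload": {
  "steps": [-1,0.04,0,0.09,0,-1,0,0,0,0]
}}

```text
clock: 10.5
position: [0.5646, -0.0031, 0.197]
ee_rot: [0.0, 0.997, -0.08, -0.0]
contact_force: [-3.6, -0.2, 7.9]
width: 0.0002
gripper_force: 4.1
```

Call:
{"api": "send_rows", "payload": {
  "steps": [-1,0.02,0,0.04,0,-1,0,0,0,0]
}}

```text
clock: 10.7
position: [0.5647, -0.0031, 0.1969]
ee_rot: [0.0, 0.997, -0.08, -0.0]
contact_force: [-4.8, -0.3, 9.3]
width: -0.0002
gripper_force: 5.1
```

Call:
{"api": "send_rows", "payload": {
  "steps": [-1,0.02,0,0.04,0,-1,0,0,0,0,-1,0,0,0,0,-1,0,0,0,0,-1,0,0,0,0]
}}

```text
clock: 11.2
position: [0.5647, -0.0031, 0.1969]
ee_rot: [0.0, 0.997, -0.08, -0.0]
contact_force: [-5.0, 0.7, 11.0]
width: -0.0004
gripper_force: 6.0
```

Call:
{"api": "send_rows", "payload": {
  "steps": [-1,-0.09,0,-0.18,0,-1,-0.09,0,-0.18,0,-1,-0.09,0,-0.18,0,-1,-0.09,0,-0.18,0,-1,-0.09,0,-0.18,0,-1,-0.13,0,-0.27,0,-1,-0.13,0,-0.27,0,-1,-0.5,0,-1,0,-1,-2,0,-3,0,-1,-4,2,-3,0,-1,-4,2,0,0,-1,-2,2,0,0]
}}

```text
clock: 12.4
position: [0.4257, -0.0401, 0.2793]
ee_rot: [0.0, 0.997, -0.08, 0.001]
contact_force: [0.3, -1.5, 0.5]
width: -0.0003
gripper_force: 0.0
```

Run:
```python
from h import *
s=get_state();print(s["position"],s["contact_force"],s["clock"])
d=get_image("scene");x,y,w,h=250,215,110,82
cv2.imwrite("pics/f.png",cv2.resize(d["color"][y:y+h,x:x+w,::-1],(770,574),interpolation=cv2.INTER_CUBIC))
```

```text
[ 0.42573259 -0.04006458  0.27928544] [ 0.28250597 -1.47714429  0.52632553] 12.4
```

View pics/f.png

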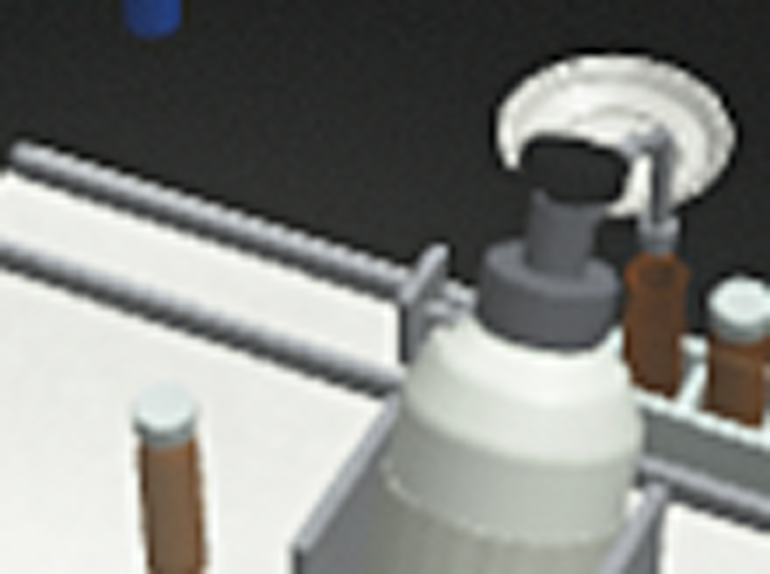

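The picture shows the open vial (mouth near 657,272) standing right below the spout tip (657,245). The cap is back up near (575,170), and the stray vial and dish are where they were. The last move has ended, and I'll let the arm settle before handing in.

Call:
{"api": "send_rows", "payload": {
  "steps": [-1,0,0,0,0,-1,0,0,0,0,-1,0,0,0,0]
}}

```text
clock: 12.75
position: [0.4294, -0.0401, 0.2778]
ee_rot: [-0.0, 0.997, -0.08, 0.0]
contact_force: [0.1, -0.4, -0.7]
width: 0.0004
gripper_force: 0.0
```

```bash
python3 -c "from rig import *;print(sign_off())"
```

```text
the job is handed in; nothing more can be done
None
```

I handed the job in at about 13 s on the robot's clock (no verdict came back): the open vial is under the spout, about 1–2 mm off by my measurements, and the cap was pressed to its stop at about 12 N, held about half a second and let back up.

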